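# Find the loose marble by shaking the tins and hold it out

## Robot

A 6-joint arm with a two-finger parallel gripper is mounted at the origin on the work surface. World frame = base frame: x ahead of the robot, y to its left, z up, the work surface at z = 0. Lengths are in m, angles in rad, forces in N, time in s.
With the tool pointing down it reaches from about 0.35 to 0.775 m from the base axis. Payload 5.5 kg.
Tool frame: the origin (TCP) lies on the centre line of the jaws, within the pads' length; the fingertips stand 11 mm ahead of it and the grasp point (between the pads) lies 8 mm behind it; z points along the fingers, y is the line along which they close (so a half turn about z gives the same grasp; the last joint's range is limited). The gripper opens to 85 mm and grips with 20 to 120 N. Pads are 22 mm wide; open, the fingers measure 114 mm over their backs; the gripper's body (76 mm by 85 mm) begins 54 mm behind the grasp point. The pads swing forward as they close: fully open they stand 13 mm farther back than shut.
Start: joints at [1.022, 0.313, 0.046, 1.304, 0, 1.431], TCP at [0.229, 0.528, 0.242] pointing down, gripper open.
Joint ranges: [-2.76, 2.76], [-0.86, 1.69], [-1.03, 1.26], [-2.2, 2.34], [-1.47, 1.5], [-3.14, 3.14]. Speed limits (rad/s): [2.57, 2.57, 3.14, 3.14, 3.14, 3.14].

## Interface

Orientations are given as a unit quaternion [w, x, y, z].
In Python, from workcell import get_state, eyes, env gives the robot as it stands.
- The arm moves only by the shell command python3 -m inch 'ROWS' [OPENING] [FORCE]. ROWS is JSON, one flat list of numbers, 4 for each row, row after row: the shift along the tool's x, y, z in cm, then the turn about the tool's z in rad. A call has exactly 5 rows; each row shifts and turns the commanded pose from where the row before left it, along the tool's axes as they then stand; what a row does not reach is not made up. A row lasts 1/12 s, in which the tool goes at most 41.7 mm and 7.16 degrees, less where a joint would pass 70% of its speed; a pose out of reach is approached as far as the arm can. A call is refused whole if a number of a shift passes 4.17 or a number of a turn 0.125, either way. A call with a gripper value outside its range is refused whole. OPENING is the opening, from -1 (shut) to 1 (fully open), set as the call begins (- or left out, the last holds). The fingers move at their own pace and stop on an object; FORCE is the grip in N (left out, the last holds). Time passes only in rows, so rows that do not move let the fingers close, or fill a call up. It gives the time, the measured TCP pose, the force, the opening and the grip force at its end, in the units of the state.
- get_state(): the state, without advancing time (a new reading comes with each control period).
- eyes.read_camera(name): name is "side" or "top"; returns the picture (400x640x3 uint8, red, green, blue); there is no depth.
- eyes.camera_info(name): a dict with "fovy" (degrees; the focal length in pixels is half the picture's height over the tangent of half this angle, whatever the lens; pixels are square), "cx", "cy" (the principal point, pixels), "D" ([k1, k2, p1, p2, k3] as OpenCV has them; the pictures are not rectified), "xyz" and "orientation" of the camera in the world. Camera axes: x right, y down, z forward; pixel columns grow to the right and rows downward; lengths in m; the calibration is good to about 2 mm. A picture is of the moment at which its call begins. camera_info takes no time and is no camera call.
- env.hand_in(): hands the job in; it is judged then, once.
The state is a dict: "clock": time; "joint_pos": joint angles; "qvel": joint speeds; "tau": joint torques, N m; "tcp_pos": TCP position; "orientation": TCP orientation; "wrist_force": force on the tool from outside, world axes, zero at the start; "ft_torque": the same for the moment, N m; "finger_gap": finger opening in m; "grip_force": force on a finger pad.
Only numpy, scipy, OpenCV 4.12 (cv2) and the standard library are available. Lean on these libraries where they do the work, as an engineer would, in place of code of your own. Each camera call takes 0.05 s, during which the arm holds its last target. There are 200 camera calls.

## Task

Three identical closed tins stand in the wooden storage block; in two the glass marble is packed tight, in one it has come loose. Lift the tins a little way out of the block, one at a time, and give each a brisk shake to and fro along its length above the block until you find the one that rattles; seat each quiet tin fully home in a well again, let go of it, and do not bring it to the tray. Carry the rattling tin forward and finish while holding it, upright and still, its underside about 10 cm above the middle of the felt-lined tray for a colleague to take, leaving the rod jar, paddle and tweezers where they are.

Things in the scene. Friction and masses are not known exactly. Their poses are not given: they have to be found in the camera images.
- tin_a: One of three tins alike outside and in weight (0.29 to 0.34 kg): closed metal tin with press-on lid, 60 mm (x) by 100 mm (y) by 66 mm high. Origin: centre of the underside, z up through the lid. Stands 16 mm deep in its well, 50 mm showing above the block. Any of the three tins may be the one that rattles.
- tin_b: One of three tins alike outside and in weight (0.29 to 0.34 kg): closed metal tin with press-on lid, 60 mm (x) by 100 mm (y) by 66 mm high. Origin: centre of the underside, z up through the lid. Each holds one glass marble, 50 mm, 0.16 kg: in two tins it is fast in foam that fills the tin, in one (any of the three) it is free.
- tin_c: One of three tins alike outside and in weight (0.29 to 0.34 kg): closed metal tin with press-on lid, 60 mm (x) by 100 mm (y) by 66 mm high. Origin: centre of the underside, z up through the lid. A free marble has 4 mm of play along x, 44 mm along y, 10 mm in height. Rocked end to end by 0.12 rad or shaken along y, it hits the end walls with jolts of 3 to 7 N along y; a packed one gives none.
- block: Fixed hardwood storage block, 92 mm (x) by 390 mm (y) by 26 mm high, with three rectangular wells in a row along its y, 130 mm apart, one tin in each. Each well is 66 mm (x) by 106 mm (y), 3 mm wider than the tin on every side, 16 mm deep, its rim slightly chamfered. Origin: centre of the underside, on the bench; z up, +x away from the robot at yaw 0.
- well_left (a point): Centre of the floor of the well at the block's +y end (the robot's left), 10 mm above the bench; axes as the block's. A seated tin's origin coincides with it.
- well_mid (a point): The same for the middle well.
- well_right (a point): The same for the well at the block's -y end (the robot's right).
- tray: Fixed shallow presentation tray of dark wood lined with grey felt, 150 mm (x) by 220 mm (y), rim 18 mm high, felt 10 mm above the bench, on the far side of the bench. Origin: centre of the underside, on the bench.
- rod_jar: Bystander: glass jar 72 mm across and 95 mm high with coloured glass rods standing in it up to 190 mm high. Origin: centre of the underside.
- paddle: Bystander: dark graphite paddle lying on the bench, plate 75 by 60 by 12 mm towards its +x, wooden handle 20 mm thick towards -x, 220 mm long in all. Origin: on the bench, near the middle.
- tweezers: Bystander: steel tweezers lying on the bench, 190 mm long along their x, 26 mm wide, 8 mm high. Origin: on the bench, in the middle.
Mind the look-alikes: they are no part of the job. What is shaped like the tin_b but green or turquoise is not meant. What is shaped like the tin_c but blue or purple is not meant.

How it is judged:
By the outcome, as a careful person would: the job done as asked, in the order asked, and still so for the second after the job is handed in, while the arm keeps its last pose, push and grip.
It also fails if it takes over 72 s, if anything falls off the work surface, if the arm or the gripper's body presses on something with over 40 N, if the wrist force passes 120 N, or if a joint passes its speed limit or range.

## Working session

There is one attempt and no reset: what is moved stays moved. The work goes in short steps, Python scripts to look and compute and a shell command to move; the robot and the scene stay as the last step left them, time stands still between calls to the robot, and variables do not carry over. Pictures are saved under pics/ and viewed, at most 10 in all, crops included, and the job is handed in when it is done.

```bash
mkdir -p pics; python3 - <<'E'
from workcell import get_state, eyes, env
import cv2
for n in("top","side"):
    cv2.imwrite(f"pics/{n}0.png",cv2.cvtColor(eyes.read_camera(n),cv2.COLOR_RGB2BGR)); print(eyes.camera_info(n))
print(get_state())
E
```

```text
{'fovy': 55.835944450409094, 'cx': 316.8799361100417, 'cy': 197.6220215804132, 'D': array([0.01134867, 0.        , 0.        , 0.        , 0.        ]), 'xyz': array([0.29472   , 0.01672227, 1.31818394]), 'orientation': array([ 0.05039523, -0.69739422,  0.71204901, -0.06393615])}
{'fovy': 50.82240947490812, 'cx': 327.8758617890622, 'cy': 192.4354819601399, 'D': array([-0.00231542,  0.        ,  0.        ,  0.        ,  0.        ]), 'xyz': array([ 0.20991696, -1.03894275,  0.93108241]), 'orientation': array([-0.42413965,  0.89297456, -0.13884057,  0.05852588])}
{'clock': 0.1, 'joint_pos': array([1.02241362e+00, 3.13924731e-01, 4.51259038e-02, 1.30360866e+00,
       1.15521396e-05, 1.43120662e+00]), 'qvel': array([ 0.00100924, -0.00108059,  0.00069774, -0.00118324, -0.00240336,
       -0.00099748]), 'tau': array([ 2.88678792e-03, -4.81726670e+01,  2.99243402e+01,  1.27837146e-02,
       -8.04411889e-05,  7.41923088e-06]), 'tcp_pos': array([0.22834055, 0.52725482, 0.24151198]), 'orientation': array([-2.77113887e-04,  2.02976198e-01,  9.79183340e-01, -7.56440612e-04]), 'wrist_force': array([-0.61086489, -0.5771296 , -0.53107443]), 'ft_torque': array([ 0.01164053, -0.05047592,  0.01458488]), 'grip_force': 0.0, 'finger_gap': 0.08522654272633325}
```

View pics/top0.png

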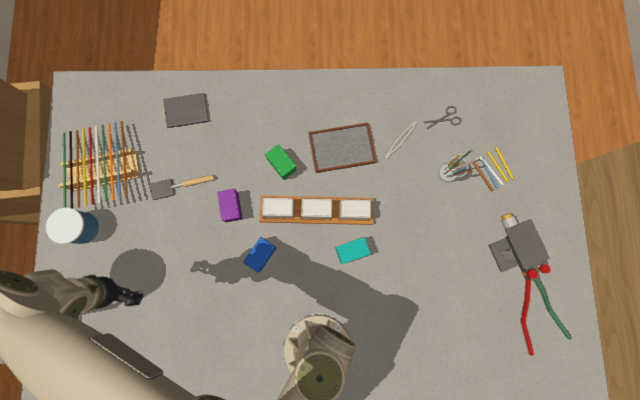

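View pics/side0.png

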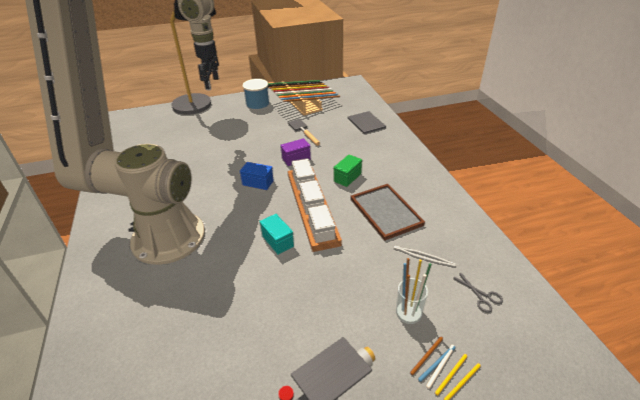

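The top view shows three white tins in the block (columns 260–375, rows 196–224) and the tray at about (343,147). The purple, green, blue and turquoise boxes nearby are decoys. I'll enlarge that area.

```bash
cat > h.py <<'E'
import cv2, numpy as np
from scipy.spatial.transform import Rotation as R
from workcell import get_state, eyes, env
def ray(n,uv,z):
    c=eyes.camera_info(n); f=200/np.tan(np.radians(c["fovy"]/2))
    K=np.array([[f,0,c["cx"]],[0,f,c["cy"]],[0,0,1]])
    p=cv2.undistortPoints(np.array(uv,float).reshape(-1,1,2),K,c["D"])[:,0]
    q=c["orientation"]; M=R.from_quat([q[1],q[2],q[3],q[0]]).as_matrix()
    d=np.c_[p,np.ones(len(p))]@M.T
    return c["xyz"]+d*((z-c["xyz"][2])/d[:,2])[:,None]
def tool(target,yaw=None):
    """remaining shift in tool axes, cm"""
    s=get_state(); q=s["orientation"]; M=R.from_quat([q[1],q[2],q[3],q[0]]).as_matrix()
    return M.T@(np.array(target)-s["tcp_pos"])*100, M
E
python3 - <<'E'
import cv2
i=cv2.imread("pics/top0.png")[115:235,250:390]
cv2.imwrite("pics/c0.png",cv2.resize(i,None,fx=5,fy=5,interpolation=cv2.INTER_CUBIC))
E
```

```text
(no output)
```

View pics/c0.png

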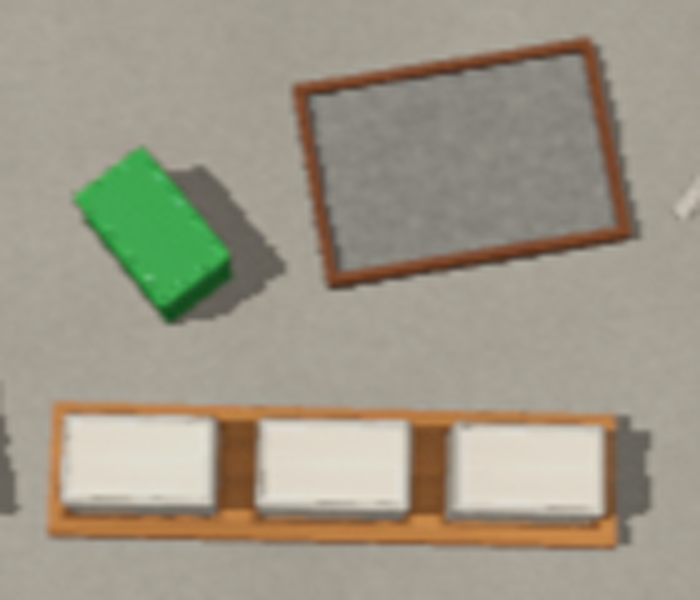

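The enlarged crop shows the block corners at about (55,402), (617,416), (617,547), (50,536), three lids, and the tray corners at (294,87), (590,38), (634,236), (331,288).

```bash
python3 - <<'E'
from h import *
o=lambda a:[(250+(x+.5)/5-.5,115+(y+.5)/5-.5) for x,y in a]
for n,z,a in [("block",.026,[(55,402),(617,416),(617,547),(50,536)]),("L",.076,[(65,414),(215,418),(213,506),(62,500)]),("M",.076,[(258,420),(410,420),(408,513),(258,511)]),("R",.076,[(450,424),(603,425),(603,516),(450,515)]),("tray",.018,[(294,87),(590,38),(634,236),(331,288)])]:
    P=ray("top",o(a),z)[:,:2]; e=(P[0]+P[3]-P[1]-P[2])/2; w=(P[0]+P[1]-P[2]-P[3])/2
    print(n,P.mean(0).round(4),"len",np.linalg.norm(e).round(3),np.linalg.norm(w).round(3),"yaw",np.arctan2(-e[0],e[1]).round(3))
print(R.from_quat(np.roll(get_state()["orientation"],-1)).as_matrix().round(3))
E
```

```text
block [ 0.4637 -0.0088] len 0.39 0.092 yaw -0.042
L [0.4702 0.1223] len 0.1 0.058 yaw -0.053
M [ 0.4633 -0.0068] len 0.1 0.062 yaw -0.026
R [ 0.458 -0.135] len 0.102 0.061 yaw -0.026
tray [ 0.6887 -0.1049] len 0.218 0.15 yaw 0.155
[[-0.918  0.398 -0.001]
 [ 0.398  0.918 -0.001]
 [ 0.    -0.002 -1.   ]]
```

```bash
T='[0,0,0,0.12, 0,0,0,0.12, 0,0,0,0.12, 0,0,0,0.12, 0,0,0,0.12]'
python3 -m inch '[0,0,0,0.12, 0,0,0,0.12, 0,0,0,0.12, 0,0,0,0.12, 0,0,0,0.12]' 1 >/dev/null
python3 -m inch '[0,0,0,0.12, 0,0,0,0.12, 0,0,0,0.12, 0,0,0,0.12, 0,0,0,0.12]' >/dev/null
python3 -m inch '[-2.6,1.7,0.5,0, -2.6,1.7,0.5,0, -2.6,1.7,0.5,0, -2.6,1.7,0.5,0, -2.6,1.7,0.5,0]' >/dev/null
python3 -m inch '[-2.6,1.7,0.5,0, -2.6,1.7,0.5,0, -2.6,1.7,0.5,0, -2.6,1.7,0.5,0, -2.6,1.7,0.5,0]' >/dev/null
python3 -m inch '[-2.6,1.7,0.5,0, -2.6,1.7,0.5,0, -2.6,1.7,0.5,0, -2.6,1.7,0.5,0, -2.6,1.7,0.5,0]' 
python3 -m inch '[0,0,0,0, 0,0,0,0, 0,0,0,0, 0,0,0,0, 0,0,0,0]'
python3 - <<'E'
from h import *
d,M=tool([.469,.1222,.043]); print(d,M.round(3))
E
```

```text
clock: 2.18
tcp_pos: [0.4688, 0.1268, 0.1668]
orientation: [-0.0, 0.72, 0.694, -0.0]
wrist_force: [0.6, 0.9, -0.7]
finger_gap: 0.0854
grip_force: 0.0
clock: 2.6
tcp_pos: [0.468, 0.1292, 0.1675]
orientation: [-0.0, 0.72, 0.694, 0.0]
wrist_force: [-0.2, 0.1, -0.7]
finger_gap: 0.0855
grip_force: 0.0
[-0.70225904  0.12101946 12.44514327] [[ 0.036  0.999  0.   ]
 [ 0.999 -0.036  0.   ]
 [ 0.     0.    -1.   ]]
```

```bash
python3 -m inch '[-0.7,0.1,1.4,0, 0,0,2,0, 0,0,2,0, 0,0,2,0, 0,0,1.5,0]' >/dev/null
python3 -m inch '[0,0,1.5,0, 0,0,1,0, 0,0,0.6,0, 0,0,0.4,0, 0,0,0,0]' 
python3 -m inch '[0,0,0,0, 0,0,0,0, 0,0,0,0, 0,0,0,0, 0,0,0,0]' -1 25
python3 -m inch '[0,0,0,0, 0,0,0,0, 0,0,0,0, 0,0,0,0, 0,0,0,0]'
python3 - <<'E'
from h import *
s=get_state();print(s["tcp_pos"],s["wrist_force"],s["finger_gap"],s["grip_force"])
i=cv2.cvtColor(eyes.read_camera("side"),cv2.COLOR_RGB2BGR)[130:260,230:370]
cv2.imwrite("pics/s1.png",cv2.resize(i,None,fx=4,fy=4,interpolation=2))
E
```

```text
clock: 3.43
tcp_pos: [0.4691, 0.1215, 0.043]
orientation: [-0.0, 0.72, 0.694, -0.0]
wrist_force: [1.4, -0.5, -0.3]
finger_gap: 0.0854
grip_force: 0.0
clock: 3.85
tcp_pos: [0.47, 0.1213, 0.0442]
orientation: [0.0, 0.72, 0.694, 0.001]
wrist_force: [-1.2, 0.4, 5.8]
finger_gap: 0.06
grip_force: 29.4
clock: 4.27
tcp_pos: [0.47, 0.1213, 0.0441]
orientation: [0.0, 0.72, 0.694, 0.001]
wrist_force: [-0.6, -0.0, 5.5]
finger_gap: 0.06
grip_force: 29.4
[0.47003365 0.12129441 0.04414974] [-0.62367607 -0.02603403  5.45599804] 0.059958020265904625 29.39835101366043
```

View pics/s1.png

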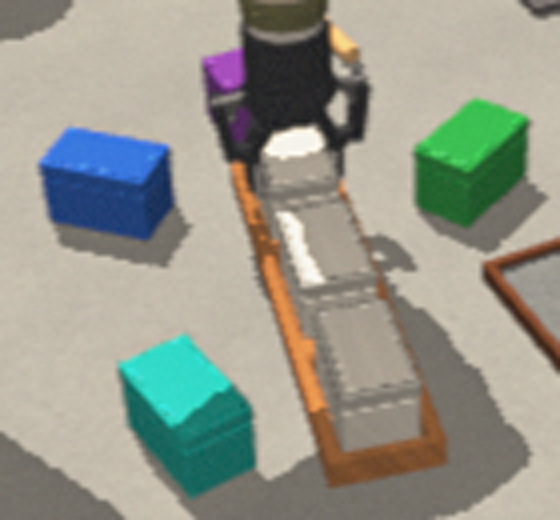

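The tin is gripped across its 60 mm side (gap 60.0 mm). I'll lift it, then shake it along tool x while logging the forces.

```bash
cat > log.py <<'E'
from h import *
import sys
for k in range(int(sys.argv[1])):
    s=get_state(); print("%.2f"%s["clock"],"F",s["wrist_force"].round(1),"T",s["ft_torque"].round(3),"p",s["tcp_pos"].round(4))
    eyes.read_camera("top")
E
python3 -m inch '[0,0,0,0, 0,0,0,0, 0,0,0,0, 0,0,-0.5,0, 0,0,-1,0]' - 60 
python3 -m inch '[0,0,-1.5,0, 0,0,-1.5,0, 0,0,-1.5,0, 0,0,-1,0, 0,0,0,0]' 
python3 -m inch '[0,0,0,0, 0,0,0,0, 0,0,0,0, 0,0,0,0, 0,0,0,0]' >/dev/null
python3 log.py 2
python3 -m inch '[1.5,0,0,0, -3,0,0,0, 3,0,0,0, -3,0,0,0, 3,0,0,0]' >/dev/null; python3 log.py 1
python3 -m inch '[-3,0,0,0, 3,0,0,0, -3,0,0,0, 3,0,0,0, -3,0,0,0]' >/dev/null; python3 log.py 4
python3 -m inch '[3,0,0,0, -3,0,0,0, 3,0,0,0, -3,0,0,0, 1.5,0,0,0]' >/dev/null; python3 log.py 12
```

```text
clock: 4.73
tcp_pos: [0.4678, 0.121, 0.0575]
orientation: [-0.001, 0.72, 0.693, -0.001]
wrist_force: [-0.5, -0.1, -3.6]
finger_gap: 0.0597
grip_force: 65.2
clock: 5.15
tcp_pos: [0.4707, 0.1213, 0.1156]
orientation: [0.001, 0.72, 0.694, 0.001]
wrist_force: [0.8, 0.4, -2.4]
finger_gap: 0.0593
grip_force: 65.3
5.57 F [-0.7  0.2 -3.3] T [ 0.007  0.021 -0.035] p [0.4688 0.1212 0.1126]
5.62 F [-0.3  1.2 -2.3] T [-0.001 -0.031 -0.011] p [0.4689 0.1212 0.1127]
6.08 F [ 1.4 -0.4 -3.3] T [-0.102 -0.064 -0.049] p [0.471  0.1281 0.113 ]
6.55 F [ 1.1  0.2 -3.1] T [-0.033 -0.101 -0.031] p [0.4689 0.114  0.1135]
6.60 F [-2.2 -5.9 -3.5] T [-0.6    0.075 -0.007] p [0.4683 0.1058 0.1131]
6.65 F [-0.4 -0.1 -3.8] T [ 0.012 -0.029 -0.028] p [0.4683 0.106  0.1131]
6.70 F [ 0.3  0.7 -3.5] T [0.039 0.023 0.017] p [0.4684 0.1063 0.1131]
7.17 F [-0.5 -0.3 -3.6] T [ 0.008  0.019 -0.019] p [0.4693 0.1184 0.1131]
7.22 F [ 1.1  2.3 -3.4] T [ 0.234 -0.033  0.034] p [0.4696 0.1223 0.1133]
7.27 F [ 0.9 -0.7 -3.3] T [-0.037 -0.037  0.031] p [0.4695 0.1219 0.1133]
7.32 F [-0.7 -0.1 -3.3] T [-0.047 -0.017 -0.026] p [0.4694 0.1215 0.1133]
7.37 F [ 0.2 -0.1 -2.4] T [-0.052 -0.049 -0.033] p [0.4694 0.1213 0.1132]
7.42 F [-0.3  0.2 -2.8] T [-0.006 -0.006  0.012] p [0.4693 0.1212 0.1132]
7.47 F [ 0.5 -0.1 -3.3] T [ 0.045  0.019 -0.019] p [0.4693 0.1211 0.1132]
7.52 F [-0.2 -0.4 -3.1] T [0.037 0.028 0.025] p [0.4693 0.121  0.1133]
7.57 F [ 0.8 -0.5 -3. ] T [-0.029 -0.01   0.01 ] p [0.4693 0.121  0.1133]
7.62 F [ 0.2 -0.5 -3.2] T [-0.003  0.006  0.005] p [0.4693 0.121  0.1133]
7.67 F [ 0.4 -0.3 -3.2] T [-0.008  0.032 -0.014] p [0.4693 0.1211 0.1133]
7.72 F [-0.5  0.2 -3.7] T [-0.018 -0.001  0.002] p [0.4693 0.1211 0.1133]
```

```bash
sed -i 's/round(4))/round(4)[1])/' log.py
python3 -m inch '[0,0,0,0, 0,0,0,0, 0,0,0,0, 2.5,0,0,0, 2.5,0,0,0]' >/dev/null; python3 log.py 9
python3 -m inch '[0,0,0,0, 0,0,0,0, 0,0,0,0, -2.5,0,0,0, -2.5,0,0,0]' >/dev/null; python3 log.py 9
```

```text
8.18 F [ 0.   0.6 -3.5] T [ 0.004 -0.044 -0.062] p 0.1709
8.23 F [ 1.4  5.  -1.9] T [ 0.393 -0.13   0.013] p 0.1753
8.28 F [ 0.4 -0.  -3.5] T [-0.07  -0.051  0.016] p 0.1736
8.33 F [ 0.1 -0.6 -3.1] T [ 0.003  0.012 -0.002] p 0.1723
8.38 F [ 0.7 -0.4 -3. ] T [-0.026 -0.021  0.013] p 0.1716
8.43 F [-0.  -1.3 -3. ] T [-0.027 -0.026  0.029] p 0.1711
8.48 F [-0.4  0.3 -3.3] T [ 0.009  0.028 -0.02 ] p 0.1708
8.53 F [ 0.7  0.4 -2.5] T [-0.045 -0.004  0.022] p 0.1706
8.58 F [ 0.4 -0.7 -2.8] T [-0.023  0.008 -0.008] p 0.1705
9.05 F [ 0.5 -0.6 -3. ] T [-0.045  0.002  0.022] p 0.1214
9.10 F [-0.6 -3.8 -3.6] T [-0.404  0.123 -0.014] p 0.1172
9.15 F [ 0.7 -0.1 -4.3] T [ 0.092  0.017 -0.009] p 0.1189
9.20 F [ 0.4  0.4 -2.7] T [ 0.005 -0.034  0.025] p 0.1201
9.25 F [-0.7  0.9 -2.8] T [ 0.021  0.003 -0.021] p 0.1208
9.30 F [-0.   0.8 -3.2] T [-0.004  0.008  0.056] p 0.1213
9.35 F [-0.3  0.1 -3.9] T [ 0.014  0.032 -0.05 ] p 0.1216
9.40 F [ 0.6 -0.4 -3.4] T [-0.01   0.012 -0.013] p 0.1217
9.45 F [-0.  -0.1 -3.2] T [ 0.02   0.03  -0.007] p 0.1218
```

Tin L looks quiet: only the symmetric deceleration forces, with no delayed jolts. I'll lower it back into its well.

```bash
python3 -m inch '[0,0,1.5,0, 0,0,1.5,0, 0,0,0.8,0, 0,0,0,0, 0,0,0,0]' 
python3 - <<'E'
from h import *
d,M=tool([.470,.1213,.0441]); print(d)
E
```

```text
clock: 9.92
tcp_pos: [0.4689, 0.1215, 0.075]
orientation: [-0.0, 0.72, 0.694, -0.0]
wrist_force: [-0.1, 0.6, -3.1]
finger_gap: 0.0594
grip_force: 69.3
[-0.01348887  0.11569695  3.09345599]
```

```bash
python3 -m inch '[0,0.1,0.8,0, 0,0,0.6,0, 0,0,0.4,0, 0,0,0.4,0, 0,0,0,0]' 
python3 -m inch '[0,0,0.3,0, 0,0,0.3,0, 0,0,0.2,0, 0,0,0.1,0, 0,0,0,0]' 
```

```text
clock: 10.33
tcp_pos: [0.4697, 0.1211, 0.0524]
orientation: [-0.0, 0.72, 0.694, -0.001]
wrist_force: [0.1, 0.5, -2.9]
finger_gap: 0.0595
grip_force: 69.3
clock: 10.75
tcp_pos: [0.4704, 0.1212, 0.0444]
orientation: [0.0, 0.72, 0.694, 0.0]
wrist_force: [0.1, 0.7, -3.7]
finger_gap: 0.0589
grip_force: 69.2
```

```bash
python3 -m inch '[0,0,0.1,0, 0,0,0.1,0, 0,0,0,0, 0,0,0,0, 0,0,0,0]' 
python3 -m inch '[0,0,0,0, 0,0,0,0, 0,0,0,0, 0,0,0,0, 0,0,0,0]' 1
python3 -m inch '[0,0,-1,0, 0,0,-2,0, 0,0,-2,0, 0,0,-2,0, 0,0,-2,0]' 
python3 -m inch '[0,0,0,0, 0,0,0,0, 0,0,0,0, 0,0,0,0, 0,0,0,0]' 
python3 - <<'E'
from h import *
d,M=tool([.4638,-.0078,.043]); print(d)
i=cv2.cvtColor(eyes.read_camera("side"),cv2.COLOR_RGB2BGR)[130:260,230:370]
cv2.imwrite("pics/s2.png",cv2.resize(i,None,fx=4,fy=4,interpolation=2))
E
```

```text
clock: 11.17
tcp_pos: [0.4704, 0.1212, 0.0443]
orientation: [0.0, 0.72, 0.694, 0.0]
wrist_force: [-6.4, -1.3, 16.6]
finger_gap: 0.0593
grip_force: 71.1
clock: 11.58
tcp_pos: [0.4704, 0.1212, 0.0422]
orientation: [-0.0, 0.72, 0.694, 0.0]
wrist_force: [0.1, 0.7, 0.4]
finger_gap: 0.0854
grip_force: 0.0
clock: 12.0
tcp_pos: [0.4702, 0.1212, 0.1338]
orientation: [0.0, 0.72, 0.694, 0.0]
wrist_force: [1.1, -0.1, 0.0]
finger_gap: 0.0854
grip_force: 0.0
clock: 12.42
tcp_pos: [0.4695, 0.1211, 0.1313]
orientation: [-0.001, 0.72, 0.694, -0.001]
wrist_force: [-0.0, -0.2, -0.5]
finger_gap: 0.0858
grip_force: 0.0
[-12.90032803  -0.05658755   8.8278093 ]
```

View pics/s2.png

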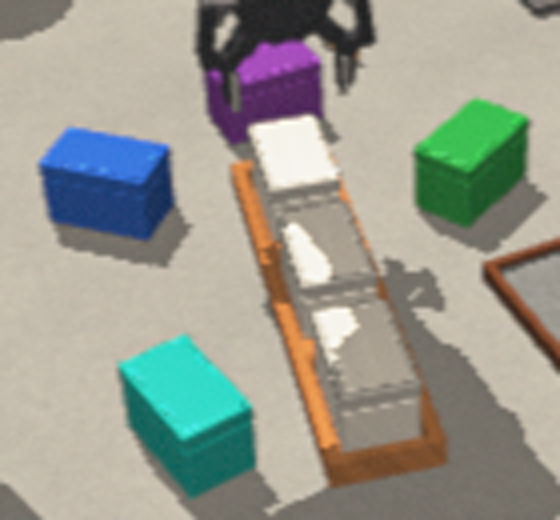

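Left tin is seated: it met the floor at the original height and sits level with the others. Next is the middle tin.

```bash
python3 -m inch '[-2.6,0,0,0, -2.6,0,0,0, -2.6,0,0,0, -2.6,0,0,0, -2.5,0,0,0]' >/dev/null
python3 -m inch '[0,0,2,0, 0,0,2,0, 0,0,2,0, 0,0,1.2,0, 0,0,0.8,0]' >/dev/null
python3 -m inch '[0,0,0.5,0, 0,0,0.3,0, 0,0,0,0, 0,0,0,0, 0,0,0,0]' 
python3 -m inch '[0,0,0,0, 0,0,0,0, 0,0,0,0, 0,0,0,0, 0,0,0,0]' -1 25
python3 -m inch '[0,0,0,0, 0,0,0,0, 0,0,0,0, 0,0,0,0, 0,0,0,0]' - 60
python3 -m inch '[0,0,-1,0, 0,0,-1.5,0, 0,0,-1.5,0, 0,0,-1.5,0, 0,0,-1.5,0]' >/dev/null
python3 -m inch '[0,0,-1,0, 0,0,0,0, 0,0,0,0, 0,0,0,0, 0,0,0,0]' 
python3 -m inch '[0,0,0,0, 0,0,0,0, 0,0,0,0, 2.5,0,0,0, 2.5,0,0,0]' >/dev/null; python3 log.py 9
python3 -m inch '[0,0,0,0, 0,0,0,0, 0,0,0,0, -2.5,0,0,0, -2.5,0,0,0]' >/dev/null; python3 log.py 9
python3 -m inch '[1.5,0,0,0, -3,0,0,0, 3,0,0,0, -3,0,0,0, 3,0,0,0]' >/dev/null; python3 log.py 1
python3 -m inch '[-3,0,0,0, 3,0,0,0, -3,0,0,0, 3,0,0,0, -3,0,0,0]' >/dev/null; python3 log.py 4
python3 -m inch '[3,0,0,0, -3,0,0,0, 3,0,0,0, -3,0,0,0, 1.5,0,0,0]' >/dev/null; python3 log.py 7
```

```text
clock: 13.72
tcp_pos: [0.4661, -0.0078, 0.045]
orientation: [0.001, 0.72, 0.694, 0.0]
wrist_force: [0.2, 0.6, -0.5]
finger_gap: 0.0855
grip_force: 0.0
clock: 14.13
tcp_pos: [0.4656, -0.0077, 0.0448]
orientation: [0.0, 0.72, 0.694, 0.0]
wrist_force: [-1.3, 0.6, 6.1]
finger_gap: 0.0593
grip_force: 28.8
clock: 14.55
tcp_pos: [0.4657, -0.0078, 0.0449]
orientation: [0.0, 0.72, 0.694, 0.0]
wrist_force: [-1.6, -0.2, 6.6]
finger_gap: 0.0596
grip_force: 64.7
clock: 15.38
tcp_pos: [0.4646, -0.0076, 0.1232]
orientation: [-0.001, 0.72, 0.694, -0.001]
wrist_force: [0.6, -0.2, -3.1]
finger_gap: 0.0592
grip_force: 65.5
15.80 F [ 0.2  0.7 -3.1] T [ 0.01  -0.014 -0.02 ] p 0.0419
15.85 F [ 0.2  4.3 -3.2] T [ 0.277  0.085 -0.01 ] p 0.046
15.90 F [ 0.2 -0.4 -3.4] T [-0.048  0.032 -0.039] p 0.0445
15.95 F [ 0.5 -0.7 -3. ] T [-0.063  0.057 -0.043] p 0.0434
16.00 F [-0.1  0.5 -2.4] T [-0.032 -0.005  0.032] p 0.0426
16.05 F [ 0.2  0.3 -2.3] T [-0.06   0.011 -0.031] p 0.0422
16.10 F [ 0.4  0.4 -4. ] T [-0.058  0.006  0.002] p 0.0419
16.15 F [ 0.1  0.  -3.5] T [-0.102  0.009 -0.046] p 0.0417
16.20 F [ 0.1  0.
[... 585 characters left out ...]
 -0.6 -3.6] T [-0.029 -0.132 -0.01 ] p -0.0004
18.00 F [-0.7 -0.2 -3.4] T [-0.04   0.074  0.015] p -0.0142
18.05 F [ 0.9 -4.4 -3.5] T [-0.444 -0.042 -0.037] p -0.0225
18.10 F [ 0.1  0.3 -2.9] T [-0.015 -0.016 -0.081] p -0.0224
18.15 F [-0.2 -0.4 -3. ] T [-0.054 -0.058 -0.04 ] p -0.0222
18.62 F [ 1.  -0.3 -3. ] T [-0.023 -0.036 -0.017] p -0.0104
18.67 F [-0.5  3.  -2.5] T [0.217 0.022 0.051] p -0.0066
18.72 F [ 0.  -0.2 -3.9] T [ 0.006 -0.023 -0.008] p -0.0069
18.77 F [-0.8  0.3 -2.5] T [-0.028 -0.019 -0.009] p -0.0073
18.82 F [ 0.5  0.4 -1.9] T [-0.034 -0.013 -0.052] p -0.0075
18.87 F [ 0.3  0.2 -3.4] T [0.033 0.019 0.019] p -0.0076
18.92 F [-0.6  0.8 -3.6] T [ 0.027 -0.018  0.023] p -0.0077
```

```bash
cat > avg.py <<'E'
from h import *
F=[];T=[]
for k in range(12):
    s=get_state(); F.append(s["wrist_force"][1]);T.append(s["ft_torque"][0]); eyes.read_camera("top")
T=np.array(T);print("Fy",np.round(F,1),"Tx",T.round(2),"mean %.3f +- %.3f"%(T[3:].mean(),T[3:].std()/3))
E
python3 -m inch '[0,0,0,0, 2.5,0,0,0, 2.5,0,0,0, 0,0,0,0, 0,0,0,0]' >/dev/null; python3 avg.py
python3 -m inch '[0,0,0,0, -2.5,0,0,0, -2.5,0,0,0, 0,0,0,0, 0,0,0,0]' >/dev/null; python3 avg.py
python3 -m inch '[0,0,0,0, 3.5,0,0,0, 2.5,0,0,0, 0,0,0,0, 0,0,0,0]' >/dev/null; python3 avg.py
python3 -m inch '[0,0,0,0, -3.5,0,0,0, -2.5,0,0,0, 0,0,0,0, 0,0,0,0]' >/dev/null; python3 avg.py
```

```text
Fy [ 0.1 -0.  -0.6 -1.4  0.  -0.4  0.4 -0.4 -0.8  0.2 -0.2 -0.3] Tx [-0.02  0.01 -0.07 -0.1  -0.01 -0.01 -0.06 -0.06 -0.04  0.01 -0.06 -0.03] mean -0.039 +- 0.011
Fy [-0.2 -0.4  0.5  0.   1.  -0.7 -0.4 -0.1  0.7  0.3  0.3  0.5] Tx [ 0.02  0.04  0.02  0.01  0.1   0.   -0.01  0.    0.04  0.02  0.05  0.  ] mean 0.024 +- 0.011
Fy [-0.6  0.2 -0.5 -0.6 -0.2  1.2 -0.3 -0.4  1.   0.5  0.   0.8] Tx [-0.07 -0.03 -0.04 -0.02 -0.03  0.   -0.06 -0.02 -0.05 -0.05 -0.   -0.05] mean -0.032 +- 0.007
Fy [-0.4  1.  -0.  -0.  -0.1  0.2  0.3 -0.1 -0.4  0.   0.2  0.2] Tx [ 0.06  0.05  0.08  0.05  0.01  0.03  0.05  0.08  0.04 -0.05  0.02  0.01] mean 0.027 +- 0.011
```

```bash
python3 -m inch '[0,0,0,0, -2.5,0,0,0, -2.5,0,0,0, 0,0,0,0, 0,0,0,0]' >/dev/null
python3 -m inch '[0,0,0,0, 0,0,0,0, 2.5,0,0,0, 2.5,0,0,0, 0,0,0,0]' >/dev/null; python3 avg.py
python3 - <<'E'
from h import *
d,M=tool([.6887,-.1049,.112+.035]); print(d,get_state()["tcp_pos"],get_state()["clock"])
E
```

```text
Fy [-0.4  0.  -0.2  2.8  0.2 -0.4 -0.9  0.4 -0.8  0.1 -0.1 -0.5] Tx [ 0.04 -0.09 -0.07  0.79 -0.04 -0.05 -0.06 -0.07 -0.04  0.01 -0.06 -0.06] mean 0.046 +- 0.089
[-8.81077985 22.68351332 -2.27150224] [ 0.46544452 -0.00808048  0.124282  ] 24.4667
```

Tin M is confirmed as the loose one. A 0.79 N·m jolt came while it was held still, and the rest torque flips by ±0.03 N·m with the stroke direction. I'll carry it to the tray.

```bash
python3 -m inch '[0,0.5,-0.4,0, -0.3,1,-0.4,0, -0.6,1.5,-0.4,0, -0.6,1.6,-0.4,0, -0.7,1.7,-0.4,0]' >/dev/null
python3 -m inch '[-0.7,1.8,0,0, -0.7,1.8,0,0, -0.7,1.8,0,0, -0.7,1.8,0,0, -0.7,1.8,0,0]' >/dev/null
python3 -m inch '[-0.7,1.8,0,0, -0.7,1.6,0,0, -0.7,1.3,0,0, -0.4,0.8,0,0, -0.2,0.4,0,0]' >/dev/null
python3 -m inch '[0,0,0,0, 0,0,0,0, 0,0,0,0, 0,0,0,0, 0,0,0,0]'
python3 - <<'E'
from h import *
d,M=tool([.6887,-.1049,.144]); print(d)
E
```

```text
clock: 26.13
tcp_pos: [0.6737, -0.0993, 0.1446]
orientation: [-0.0, 0.72, 0.694, 0.0]
wrist_force: [-0.5, -0.6, -3.2]
finger_gap: 0.0592
grip_force: 73.8
[-0.49876436  1.52241433  0.05618261]
```

```bash
python3 -m inch '[-0.1,0.3,0,0, -0.2,0.6,0,0, -0.1,0.4,0,0, -0.1,0.2,0,0, 0,0,0,0]' >/dev/null
python3 -m inch '[0,0,0,0, 0,0,0,0, 0,0,0,0, 0,0,0,0, 0,0,0,0]' >/dev/null
python3 -m inch '[0,0,0,0, 0,0,0,0, 0,0,0,0, 0,0,0,0, 0,0,0,0]'
python3 - <<'E'
from h import *
cv2.imwrite("pics/s3.png",cv2.cvtColor(eyes.read_camera("side"),cv2.COLOR_RGB2BGR)); print(get_state()["qvel"].round(3))
E
```

```text
clock: 27.38
tcp_pos: [0.6889, -0.1053, 0.1443]
orientation: [-0.0, 0.72, 0.694, 0.0]
wrist_force: [-0.1, 0.4, -2.9]
finger_gap: 0.0593
grip_force: 73.8
[ 0.001  0.001  0.001 -0.003  0.001  0.002]
```

View pics/s3.png

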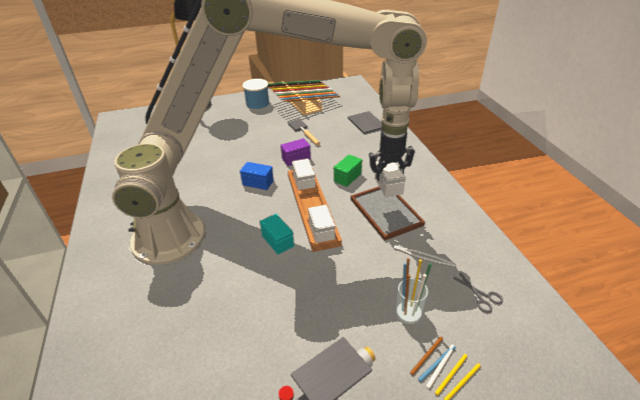

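The tin hangs upright over the tray at about (391,182). The left and right tins sit in their wells, and the middle well is empty. Handing in.

```bash
python3 -c "
from workcell import env; print(env.hand_in())"
```

```text
the job is handed in; nothing more can be done
None
```

The middle tin is the one that rattles, and I handed the job in with the arm holding it upright and still, its underside about 10 cm above the middle of the tray; the left tin, tested quiet, is back in its well, and the right tin was never lifted because the rattle had already been found.

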